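# Click a food box lid shut all round

### The arm

A 7-joint arm with a two-finger parallel gripper is mounted at the origin on the work surface. World frame = base frame: x ahead of the robot, y to its left, z up, the work surface at z = 0. Lengths are in m, angles in rad, forces in N, time in s.
With the tool pointing down it reaches from about 0.4 to 0.875 m from the base axis. Payload 19.3 kg.
Tool frame: the origin (TCP) lies on the centre line of the jaws, within the pads' length; the fingertips stand 8 mm ahead of it and the grasp point (between the pads) lies 11 mm behind it; z points along the fingers, y is the line along which they close (so a half turn about z gives the same grasp; the last joint's range is limited). The gripper opens to 85 mm and grips with 20 to 120 N. Pads are 22 mm wide; open, the fingers measure 114 mm over their backs; the gripper's body (76 mm by 85 mm) begins 54 mm behind the grasp point. The pads swing forward as they close: fully open they stand 13 mm farther back than shut.
Start: joints at [1.246, 0.521, -0.036, 1.599, 0.021, 1.021, -0.113], TCP at [0.158, -0.605, 0.239] pointing down, gripper open.
Joint ranges: [-2.91, 2.91], [-0.3, 2.13], [-1.5, 1.42], [0.17, 2.43], [-1.26, 4.41], [0.16, 1.93], [-2.52, 2.52]. Speed limits (rad/s): [1.89, 1.89, 2.39, 2.39, 3.01, 3.01, 3.01].

### API

Orientations are given as [roll, pitch, yaw] about the fixed x, y, z axes, in that order (R = Rz(yaw) Ry(pitch) Rx(roll)).
In Python, from workcell import status, grab_frame, camera_params, bot, search_frame, silhouettes gives the robot as it stands.
- The arm moves only by the shell command python3 -m creep 'ROWS' [FORCE]. ROWS is JSON, a list of rows, each a list of 5 numbers: the shift along the tool's x, y, z in units of 60 mm (1.0 is 60 mm), then the turn about the tool's z in units of 8 degrees (1.0 is 8 degrees), then the opening, from 0 (shut) to 1 (fully open). In form: [[x, y, z, twist, hand], ...]. A call has 1 to 5 rows; each row is the pose to reach, as a shift and turn from the pose commanded when the call began, along the tool's axes at that moment; what a row does not reach only later rows make up. A row lasts 1/8 s, in which the tool goes at most 62.5 mm and 10.7 degrees, less where a joint would pass 70% of its speed; a pose out of reach is approached as far as the arm can. A call with a gripper value outside its range is refused whole. The fingers move at their own pace and stop on an object; FORCE is the grip in N (left out, the last holds). Time passes only in rows, so rows that repeat a pose let the fingers close. It gives the time, the measured TCP pose, the force, the opening and the grip force at its end, in the units of the state.
- status.observe(): the state, without advancing time (a new reading comes with each control period).
- grab_frame(name): name is "side" or "top" or "wrist"; returns the picture (384x512x3 uint8, blue, green, red); there is no depth.
- camera_params(name): a dict with "K" (3x3 intrinsics, pixels), "rvec" (rotation vector, rad) and "tvec" (3), from world to camera coordinates, as OpenCV has them; the wrist camera has in their place "tool_from_camera" (4x4, takes a point from camera to tool coordinates, whose origin is the TCP and whose axes are the flange's). Camera axes: x right, y down, z forward; pixel columns grow to the right and rows downward; lengths in m; the calibration is good to about 2 mm. A picture is of the moment at which its call begins: read the wrist's pose just before it. camera_params takes no time and is no camera call.
- bot.job_done(): hands the job in; it is judged then, once.
Trained networks look in the newest picture that a camera, given by its name, has taken for a name from the list of things; names that differ only in an ending like _2 or _b are one class to them, and where a whole thing is asked for, a point or a joint stands for the part that bears it (a point fixed in the world has none). Each returns a list of dicts, best first, with "p" (0 to 1); they miss things now and then, are a little off and sometimes report something else, mostly with a low value. They report only what shows in the picture. A call takes as long as a camera call. They do not tell look-alikes from the thing itself.
- search_frame(camera, name): "extent" ([left, top, right, bottom] as shares, 0 to 1, of the picture: columns of its width, rows of its height, round what is visible of it).
- silhouettes(camera, name): "mask" (384x512 bool, what is visible of it) and "extent" ([left, top, right, bottom] as shares, 0 to 1, of the picture: columns of its width, rows of its height, round what is visible of it).
The state is a dict: "clock": time; "qpos": joint angles; "qd": joint speeds; "joint_efforts": joint torques, N m; "position": TCP position; "tool_rot": TCP orientation; "force": force on the tool from outside, world axes, zero at the start; "moment": the same for the moment, N m; "grip_width": finger opening in m; "finger_force": force on a finger pad.
Only numpy, scipy, OpenCV 4.12 (cv2) and the standard library are available. Lean on these libraries where they do the work, as an engineer would, in place of code of your own. Each camera call takes 0.05 s, during which the arm holds its last target. There are 200 camera calls.

### The job

One of the two food boxes on the counter has its lid laid on with the rim still standing up. Press that rim down section by section with the closed fingertips until all four sections have clicked fully shut, then take the hand away. Only press: do not lift, tip or shove the box, and leave the other box and everything else standing where it is.

Things in the scene. Friction and masses are not known exactly. Their poses are not given: they have to be found in the camera images.
- box: the box to close: white, grey snap-fit lid with its rim standing up; 130 (x) by 180 (y) by 75 mm tall shut, about 0.9 kg, loose. Origin: centre of its underside, z up. The lid's middle panel (66 x 116 mm) is fixed, its top 72 mm up. Round it the rim is four strips 32 mm wide, hinged at their inner edges; at the start their outer edges stand 9 to 14 mm above shut height
- rim_front (a joint): lid rim of the box, long section on the box's -x side (180 mm long): 0 = standing up at 0.45 rad, 0.45 = shut (level, its top 75 mm above the underside of the box); starts between 0 and 0.17. Pressed near its outer edge it yields at 3 to 8 N; stopped early it stays there; past about 0.2 to 0.3 it snaps to 0.45 by itself and stays shut
- press_front (a point): point to press, long section on the box's -x side (180 mm long): on the upper face, midway along, 22 mm out from the hinge line and 10 mm in from the outer edge; moves with the strip, z axis normal to the face. At (-0.055, 0, 0.075) m in the frame of the box when shut, up to 10 mm higher when standing up
- rim_back (a joint): lid rim of the box, long section on the +x side (180 mm long): 0 = standing up at 0.45 rad, 0.45 = shut (level, its top 75 mm above the underside of the box); starts between 0 and 0.17. Pressed near its outer edge it yields at 3 to 8 N; stopped early it stays there; past about 0.2 to 0.3 it snaps to 0.45 by itself and stays shut
- press_back (a point): point to press, long section on the +x side (180 mm long): on the upper face, midway along, 22 mm out from the hinge line and 10 mm in from the outer edge; moves with the strip, z axis normal to the face. At (0.055, 0, 0.075) m in the frame of the box when shut, up to 10 mm higher when standing up
- rim_left (a joint): lid rim of the box, short section on the +y side (64 mm long): 0 = standing up at 0.45 rad, 0.45 = shut (level, its top 75 mm above the underside of the box); starts between 0 and 0.17. Pressed near its outer edge it yields at 3 to 8 N; stopped early it stays there; past about 0.2 to 0.3 it snaps to 0.45 by itself and stays shut
- press_left (a point): point to press, short section on the +y side (64 mm long): on the upper face, midway along, 22 mm out from the hinge line and 10 mm in from the outer edge; moves with the strip, z axis normal to the face. At (0, 0.080, 0.075) m in the frame of the box when shut, up to 10 mm higher when standing up
- rim_right (a joint): lid rim of the box, short section on the -y side (64 mm long): 0 = standing up at 0.45 rad, 0.45 = shut (level, its top 75 mm above the underside of the box); starts between 0 and 0.17. Pressed near its outer edge it yields at 3 to 8 N; stopped early it stays there; past about 0.2 to 0.3 it snaps to 0.45 by itself and stays shut
- press_right (a point): point to press, short section on the -y side (64 mm long): on the upper face, midway along, 22 mm out from the hinge line and 10 mm in from the outer edge; moves with the strip, z axis normal to the face. At (0, -0.080, 0.075) m in the frame of the box when shut, up to 10 mm higher when standing up
- shut_box: a second box of the same make and size, its lid already shut all round (rim level); loose. Origin: centre of its underside. Not to be disturbed. The two boxes and the espresso cup stand in a row, in any order
- espresso_cup: white espresso cup without handle, 60 mm across, 55 mm tall, standing beside or between the two boxes; loose, a bystander
- milk_jug: steel milk jug with a handle, 86 mm across, 95 mm tall, beyond the boxes; loose, a bystander
- mug: white mug, 84 mm across, 85 mm tall, beyond the boxes; loose, a bystander
- milk_bottle: small white milk bottle, 66 mm across, 135 mm tall, to the left; loose, a bystander
- tamper: steel coffee tamper, 58 mm across, 88 mm tall, to the left; loose, a bystander
- spoon: steel spoon with a wooden handle, 150 mm long, lying flat on the right; loose, a bystander
- sugar_jar: amber sugar jar, 76 mm across, 120 mm tall, to the right; loose, a bystander
Not all that is in view belongs to the job. Leave any blue or red look-alike of the box alone.

How it is judged:
At the end, for the whole second after the job is handed in: All four rim joints are above 0.42 rad (shut = 0.45); the box stands at rest and level (within 0.05 rad), within 30 mm of where it began; the shut box is within 20 mm and every other thing within 30 mm of its start (value of joint each of rim_front, rim_back, rim_left, rim_right above 0.42 rad and linear speed of box below 0.01 m/s and distance of each of box, espresso_cup, milk_jug, mug, milk_bottle, tamper, spoon, sugar_jar from where it was at the start of the episode below 0.03 m and angle between box's own z axis and vertical below 0.05 rad and distance of shut_box from where it was at the start of the episode below 0.02 m); the robot touches nothing.
It fails at once if the box is lifted more than 12 mm or tipped more than 0.15 rad (height (world z) of box above 0.012 m or angle between box's own z axis and vertical above 0.15 rad).
It fails at once if the box is shoved more than 30 mm (distance of box from where it was at the start of the episode above 0.03 m).
It fails at once if the other box is moved more than 20 mm (distance of shut_box from where it was at the start of the episode above 0.02 m).
It fails at once if a bystander is moved more than 30 mm (distance of any of espresso_cup, milk_jug, mug, milk_bottle, tamper, spoon, sugar_jar from where it was at the start of the episode above 0.03 m).
It also fails if it takes over 51 s, if anything falls off the work surface, if the arm or the gripper's body presses on something with over 40 N, if the wrist force passes 120 N, or if a joint passes its speed limit or range.

## Working session

There is one attempt and no reset: what is moved stays moved. The work goes in short steps, Python scripts to look and compute and a shell command to move; the robot and the scene stay as the last step left them, time stands still between calls to the robot, and variables do not carry over. Pictures are saved under pics/ and viewed, at most 10 in all, crops included, and the job is handed in when it is done.

```bash
mkdir -p pics; ls; python3 - <<'E'
from workcell import *
import cv2,numpy as np
for c in ("top","side"):
    im=grab_frame(c); cv2.imwrite(f"pics/{c}0.png",im)
    for n in ("box","shut_box","espresso_cup"):
        print(c,n,[(round(d["p"],2),[round(v*s) for v,s in zip(d["extent"],(512,384,512,384))]) for d in search_frame(c,n)])
    p=camera_params(c); R=cv2.Rodrigues(np.array(p["rvec"]))[0]; print(np.round(-R.T@np.array(p["tvec"]).ravel(),3),np.round(R[2],2))
s=status.observe(); print(s["clock"],s["position"],s["tool_rot"],s["force"],s["grip_width"])
a=[cv2.imread(f"pics/{c}0.png") for c in("top","side")]
E
```

```text
pics
top box [(0.87, [116, 241, 191, 311]), (0.71, [128, 150, 205, 225]), (0.65, [269, 242, 345, 304])]
top shut_box [(0.63, [226, 167, 288, 214])]
top espresso_cup [(0.83, [326, 202, 344, 219])]
[ 0.393 -0.013  1.333] [ 0.11  0.   -0.99]
side box [(0.85, [320, 175, 371, 224]), (0.67, [268, 243, 367, 331]), (0.66, [191, 217, 257, 290])]
side shut_box [(0.62, [239, 180, 296, 233])]
side espresso_cup [(0.51, [293, 168, 306, 187]), (0.37, [124, 254, 153, 320])]
[0.176 0.91  0.623] [ 0.33 -0.81 -0.48]
0.4 [ 0.15746893 -0.60475981  0.23919565] [-3.14137114e+00  4.28024922e-05  2.54763464e-01] [-0.57940046  0.47315394  0.39418702] 0.08544051347675634
```

View pics/top0.png

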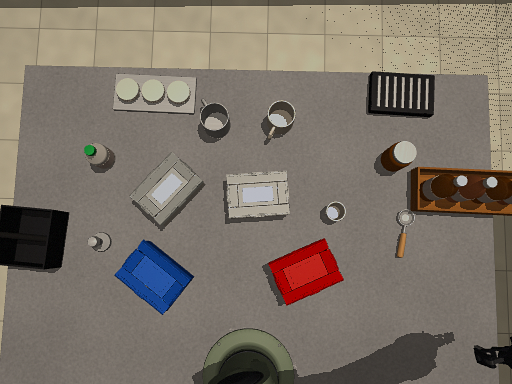

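View pics/side0.png

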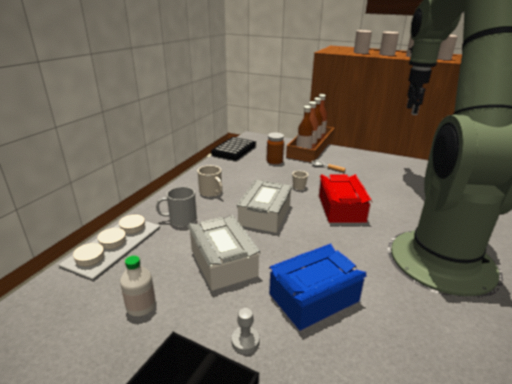

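The top picture shows two grey-white boxes, at (167,188) and (258,194). The look-alikes are blue at (154,277) and red at (306,271), and I'll leave both alone. In the side view the grey boxes are at (224,250) and (267,206). I'll check in a close crop which one has its rim standing up.

```bash
python3 - <<'E'
import cv2,numpy as np
s=cv2.imread("pics/side0.png");t=cv2.imread("pics/top0.png")
a=cv2.resize(s[170:300,180:310],(400,400),interpolation=cv2.INTER_CUBIC)
b=cv2.resize(t[140:240,120:300],(720,400)[:2],interpolation=cv2.INTER_CUBIC)
b=cv2.resize(b,(400,222)); b=np.vstack([b,np.zeros((178,400,3),np.uint8)])
cv2.imwrite("pics/crop.png",np.hstack([a,b]))
E
```

```text
(no output)
```

View pics/crop.png

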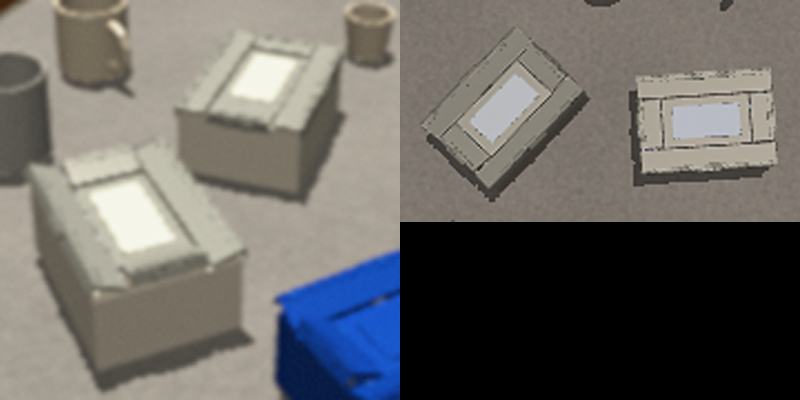

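The near box (top picture (167,188)) has its strips standing up. The far one (258,194) looks level. I'll fit a 3D hull to the masks to get both poses.

```bash
cat > h.py <<'E'
from workcell import *
import cv2,numpy as np
from scipy.optimize import minimize
from scipy.spatial.transform import Rotation as Ro
def proj(cam,P,pose=None):
    p=camera_params(cam);K=np.array(p["K"],float)
    if cam=="wrist":
        T=np.eye(4);T[:3,:3]=Ro.from_euler("xyz",pose[1]).as_matrix();T[:3,3]=pose[0]
        M=np.linalg.inv(T@np.array(p["tool_from_camera"]));r=cv2.Rodrigues(M[:3,:3])[0];t=M[:3,3]
    else: r,t=np.array(p["rvec"],float),np.array(p["tvec"],float)
    return cv2.projectPoints(np.array(P,float),r,t,K,None)[0][:,0]
def box(v,open_=True):
    B=[[x,y,z] for x in(-.065,.065) for y in(-.09,.09) for z in(0,.072)]
    h=.086 if open_ else .075
    B+=[[sx*.063,sy*.088,h] for sx in(-1,1) for sy in(-1,1)]
    B=np.array(B);c,s=np.cos(v[2]),np.sin(v[2])
    return np.c_[B[:,0]*c-B[:,1]*s+v[0],B[:,0]*s+B[:,1]*c+v[1],B[:,2]]
def fit(cams,v0,open_=True):
    def cost(v):
        e=0
        for cam,m in cams:
            h=np.zeros(m.shape,np.uint8);cv2.fillConvexPoly(h,cv2.convexHull((proj(cam,box(v,open_))*16).round().astype(np.int32)),1,shift=4)
            h=h>0;e+=1-(h&m).sum()/max(1,(h|m).sum())
        return e
    S=np.array([[0,0,0],[.02,0,0],[0,.02,0],[0,0,.2]])+v0
    r=minimize(cost,v0,method="Nelder-Mead",options=dict(initial_simplex=S,maxiter=300));return r.x,r.fun
def ray(cam,uv,z):
    p=camera_params(cam);R=cv2.Rodrigues(np.array(p["rvec"],float))[0];t=np.array(p["tvec"],float).ravel()
    d=R.T@np.linalg.inv(np.array(p["K"],float))@np.array([*uv,1.]);c=-R.T@t
    return c+d*(z-c[2])/d[2]
E
python3 - <<'E'
from h import *
M={}
for c in("top","side"):
    grab_frame(c)
    M[c]=silhouettes(c,"box")+silhouettes(c,"shut_box")
    print(c,[(round(d["p"],2),[round(v*s) for v,s in zip(d["extent"],(512,384,512,384))]) for d in M[c]])
def pick(c,u,v): return max((d for d in M[c] if d["mask"][v,u]),key=lambda d:d["p"])["mask"]
for n,t,s,y,o in(("A",(167,188),(224,250),-.7,1),("B",(258,194),(267,206),1.5,0)):
    p0=ray("top",t,.075)
    for cs in (["top"],["side"],["top","side"]):
        try:
            cams=[(c,pick(c,*(t if c=="top" else s))) for c in cs]
            print(n,cs,[np.round(a,3) for a in min((fit(cams,np.array([p0[0],p0[1],yy]),o) for yy in(y,y+.8,y-.8)),key=lambda a:a[1])])
        except ValueError: print(n,cs,"none")
for n,t in(("cup",(336,211)),("jug",(214,120)),("mug",(281,115)),("bottle",(97,155))): print(n,ray("top",t,.05).round(3))
E
```

```text
top [(0.85, [114, 239, 195, 313]), (0.67, [138, 197, 157, 217]), (0.59, [267, 242, 343, 306]), (0.86, [227, 169, 286, 217]), (0.32, [80, 141, 116, 169])]
side [(0.9, [267, 243, 369, 328]), (0.76, [320, 174, 371, 223]), (0.59, [189, 213, 260, 290]), (0.7, [238, 179, 295, 235]), (0.26, [155, 185, 196, 228])]
A ['top'] none
A ['side'] [array([0.549, 0.251, 0.805]), np.float64(0.055)]
A ['top', 'side'] none
B ['top'] [array([ 0.537, -0.017,  0.094]), np.float64(0.036)]
B ['side'] [array([ 0.536, -0.016,  0.115]), np.float64(0.037)]
B ['top', 'side'] [array([ 0.537, -0.017,  0.109]), np.float64(0.076)]
cup [ 0.493 -0.254  0.05 ]
jug [0.765 0.122 0.05 ]
mug [ 0.785 -0.084  0.05 ]
bottle [0.647 0.474 0.05 ]
```

```bash
python3 -m creep '[[0.95,-0.4,0,0,0],[1.9,-0.8,0,0,0],[2.85,-1.2,0,0,0],[3.8,-1.6,0,0,0],[4.75,-2.0,0,0,0]]'
cat >> h.py <<'E'
def to(P,yaw=None,vis=True):
    s=status.observe();R=Ro.from_euler("xyz",s["tool_rot"]).as_matrix()
    d=R.T@(np.array(P)-s["position"])/.06
    print("at",np.round(s["position"],4),"yaw",round(s["tool_rot"][2],3),"F",np.round(s["force"],1),"t",s["clock"],"-> units",np.round(d,2),"twist",None if yaw is None else round(-np.degrees(yaw-s["tool_rot"][2])/8,2))
E
python3 -c "
from h import *
to([.549,.251,.24],.8)"
```

```text
clock: 1.32
position: [0.4045, -0.4155, 0.2395]
tool_rot: [3.141, -0.0, 0.255]
force: [0.9, -1.1, -0.0]
grip_width: 0.0002
finger_force: 0.0
at [ 0.4045 -0.4155  0.2395] yaw 0.255 F [ 0.9 -1.1 -0. ] t 1.325 -> units [ 5.130e+00 -1.014e+01 -1.000e-02] twist -3.91
```

```bash
python3 -m creep '[[0.45,-0.9,0,0,0],[0.9,-1.8,0,0,0],[1.35,-2.7,0,0,0],[1.8,-3.6,0,0,0],[2.25,-4.5,0,0,0]]' >/dev/null
python3 -m creep '[[0.45,-0.9,0,-1,0],[0.9,-1.8,0,-2,0],[1.35,-2.7,0,-3,0],[1.8,-3.6,0,-4,0],[2.25,-4.5,0,-4,0]]'
python3 - <<'E'
from h import *
to([.549,.251,.2],.8)
s=status.observe();im=grab_frame("wrist");pose=(s["position"],s["tool_rot"]);print(np.round(s["qpos"],2))
B=box([.549,.251,.805]);q=proj("wrist",B,pose);print(q.round()[8:])
cv2.imwrite("pics/w1.png",im)
for c in("box","shut_box"):print(c,[(round(d["p"],2),[round(v*s) for v,s in zip(d["extent"],(512,384,512,384))]) for d in search_frame("wrist",c)])
np.save("pose1.npy",np.array(pose))
E
```

```text
clock: 2.58
position: [0.5286, 0.1755, 0.2395]
tool_rot: [3.141, -0.0, 0.815]
force: [1.2, -0.4, 0.9]
grip_width: -0.0001
finger_force: 0.0
at [0.5286 0.1755 0.2395] yaw 0.815 F [ 1.2 -0.4  0.9] t 2.575 -> units [ 1.15 -0.62  0.66] twist 0.11
[-0.12  0.44 -0.42  1.77  0.21  0.98 -1.37]
[[302. 172.]
 [139. 171.]
 [310.  42.]
 [122.  40.]]
box [(0.89, [1, 156, 148, 315]), (0.65, [111, 37, 306, 172])]
shut_box [(0.56, [272, 181, 442, 318])]
```

View pics/w1.png

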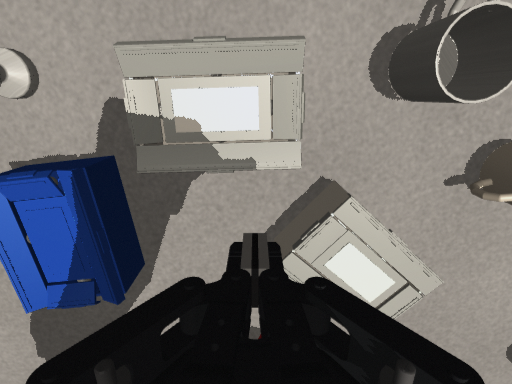

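The wrist view shows the open box at (215,105): its strips are tilted up, and the long strip farther from the hand has a tab. The shut box is at (360,260). The panel corners are near (161,80), (271,76), (272,140) and (162,144), so I'll use them to refine the pose.

```bash
python3 - <<'E'
from h import *
from scipy.optimize import least_squares
pose=np.load("pose1.npy")
obs=np.array([[161,79],[272,75],[272,140],[162,144]],float)
def pan(v):
    B=np.array([[.033,.058],[.033,-.058],[-.033,-.058],[-.033,.058]]);c,s=np.cos(v[2]),np.sin(v[2])
    return np.c_[B[:,0]*c-B[:,1]*s+v[0],B[:,0]*s+B[:,1]*c+v[1],np.full(4,.072)]
v0=[.549,.251,.805];print(proj("wrist",pan(v0),pose).round())
r=least_squares(lambda v:(proj("wrist",pan(v),pose)-obs).ravel(),v0,x_scale=[.01,.01,.1]);print(r.x.round(4),r.fun.round(1))
im=cv2.imread("pics/w1.png");cv2.polylines(im,[proj("wrist",pan(r.x),pose).round().astype(int)],True,(0,0,255))
c,s=np.cos(r.x[2]),np.sin(r.x[2])
for n,(x,y) in dict(front=(-.054,0),back=(.054,0),left=(0,.079),right=(0,-.079)).items():
    P=[r.x[0]+c*x-s*y,r.x[1]+s*x+c*y,.084];print(n,np.round(P,4))
    cv2.circle(im,tuple(proj("wrist",[P],pose)[0].round().astype(int).tolist()),3,(0,255,0),-1)
cv2.imwrite("pics/w1b.png",cv2.resize(im[20:200,90:330],(800,600)))
to([.5,.2,.15],r.x[2])
E
```

```text
[[162.  76.]
 [276.  78.]
 [274. 142.]
 [168. 141.]]
[0.5463 0.2534 0.8333] [-3.  -0.9 -0.3  0.9 -0.4  1.   4.  -1.1]
front [0.51   0.2135 0.084 ]
back [0.5827 0.2934 0.084 ]
left [0.4879 0.3065 0.084 ]
right [0.6048 0.2003 0.084 ]
at [0.528  0.1771 0.239 ] yaw 0.818 F [-0.3 -0.3 -0. ] t 2.725 -> units [-0.04 -0.6   1.48] twist -0.11
```

View pics/w1b.png

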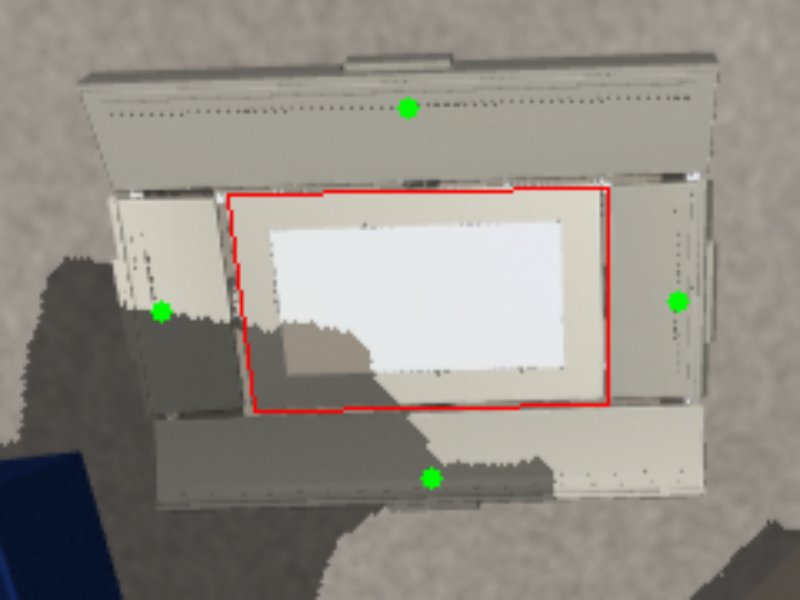

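The points sit on the four strips. I'll go above the front strip first.

```bash
python3 -m creep '[[0.24,-0.63,0.4,0,0],[0.24,-0.63,1.2,0,0],[0.24,-0.63,2.0,0,0],[0.24,-0.63,2.3,0,0],[0.24,-0.63,2.3,0,0]]'
python3 -c "
from h import *
to([.51,.2135,.084])"
```

```text
clock: 3.35
position: [0.5107, 0.2097, 0.1012]
tool_rot: [-3.141, 0.001, 0.813]
force: [1.1, 0.1, 0.2]
grip_width: -0.0001
finger_force: 0.0
at [0.5107 0.2097 0.1012] yaw 0.813 F [1.1 0.1 0.2] t 3.35 -> units [ 0.04 -0.05  0.29] twist None
```

```bash
python3 -m creep '[[0.04,-0.04,0.08,0,0],[0.04,-0.04,0.14,0,0],[0.04,-0.04,0.19,0,0],[0.04,-0.04,0.24,0,0],[0.04,-0.04,0.28,0,0]]'
python3 -c "
from h import *
to([.51,.2135,.084])"
```

```text
clock: 3.98
position: [0.5106, 0.2135, 0.0844]
tool_rot: [3.142, -0.0, 0.813]
force: [0.4, -0.4, -0.5]
grip_width: 0.0004
finger_force: 0.0
at [0.5106 0.2135 0.0844] yaw 0.813 F [ 0.4 -0.4 -0.5] t 3.975 -> units [-0.01 -0.01  0.01] twist None
```

```bash
python3 -m creep '[[0,0,0.03,0,0],[0,0,0.05,0,0],[0,0,0.05,0,0]]'
python3 -m creep '[[0,0,-0.3,0,0],[0,0,-0.5,0,0]]'
```

```text
clock: 4.35
position: [0.5107, 0.2136, 0.0826]
tool_rot: [3.141, -0.0, 0.813]
force: [-8.1, -3.7, 26.9]
grip_width: -0.0001
finger_force: 13.0
clock: 4.6
position: [0.5109, 0.2137, 0.1126]
tool_rot: [3.141, -0.001, 0.813]
force: [-0.5, 0.1, 0.6]
grip_width: -0.0001
finger_force: 0.0
```

The front strip met solid contact at shut height. Back strip next.

```bash
python3 -m creep '[[0.9,0,0,0,0],[1.8,0,0,0,0],[1.8,0,0.15,0,0]]' >/dev/null
python3 -m creep '[[0,0,0.1,0,0],[0,0,0.17,0,0],[0,0,0.24,0,0],[0,0,0.29,0,0],[0,0,0.32,0,0]]'
python3 -m creep '[[0,0,0.03,0,0],[0,0,0.03,0,0]]'
python3 -m creep '[[0,0,-0.3,0,0],[0,0,-0.5,0,0]]'
python3 -c "
from h import *
to([.4879,.3065,.113]);to([.6048,.2003,.113])"
```

```text
clock: 5.6
position: [0.5846, 0.2917, 0.0831]
tool_rot: [-3.142, 0.001, 0.813]
force: [0.3, 0.4, 2.1]
grip_width: 0.0002
finger_force: 0.8
clock: 5.85
position: [0.5848, 0.2918, 0.0828]
tool_rot: [3.141, 0.0, 0.813]
force: [-6.9, -5.7, 20.7]
grip_width: -0.0001
finger_force: 10.6
clock: 6.1
position: [0.5851, 0.2922, 0.1128]
tool_rot: [3.141, -0.001, 0.813]
force: [0.2, -0.3, 0.6]
grip_width: -0.0002
finger_force: 0.0
at [0.5851 0.2922 0.1128] yaw 0.813 F [ 0.2 -0.3  0.6] t 6.1 -> units [-0.94 -1.34 -0.  ] twist None
at [0.5851 0.2922 0.1128] yaw 0.813 F [ 0.2 -0.3  0.6] t 6.1 -> units [-0.89  1.29 -0.  ] twist None
```

```bash
python3 -m creep '[[-0.47,-0.67,0,0,0],[-0.94,-1.36,0,0,0],[-0.94,-1.36,0.15,0,0]]' >/dev/null
python3 -m creep '[[0,0,0.1,0,0],[0,0,0.17,0,0],[0,0,0.24,0,0],[0,0,0.29,0,0],[0,0,0.33,0,0]]'
python3 -m creep '[[0,0,0.02,0,0],[0,0,0.02,0,0]]'
python3 -m creep '[[0,0,-0.3,0,0],[0,0,-0.5,0,0]]'
python3 -c "
from h import *
to([.6048,.2003,.113])"
```

```text
clock: 7.1
position: [0.487, 0.307, 0.0826]
tool_rot: [3.141, 0.0, 0.813]
force: [-5.1, -4.0, 26.5]
grip_width: -0.0
finger_force: 13.4
clock: 7.35
position: [0.487, 0.307, 0.0826]
tool_rot: [3.141, -0.0, 0.813]
force: [-5.6, -5.5, 24.1]
grip_width: -0.0001
finger_force: 11.8
clock: 7.6
position: [0.487, 0.3073, 0.1126]
tool_rot: [3.141, -0.001, 0.813]
force: [0.5, 1.1, 0.7]
grip_width: 0.0001
finger_force: 0.0
at [0.487  0.3073 0.1126] yaw 0.813 F [0.5 1.1 0.7] t 7.6 -> units [ 0.05  2.65 -0.01] twist None
```

```bash
python3 -m creep '[[0.05,0.9,0,0,0],[0.05,1.8,0,0,0],[0.05,2.65,0,0,0],[0.05,2.65,0.15,0,0]]' >/dev/null
python3 -m creep '[[0,0,0.1,0,0],[0,0,0.17,0,0],[0,0,0.24,0,0],[0,0,0.29,0,0],[0,0,0.33,0,0]]'
python3 -m creep '[[0,0,0.02,0,0],[0,0,0.02,0,0]]'
python3 -m creep '[[0,0,-0.6,0,0],[0,0,-1.5,0,0],[-0.6,0.3,-2.3,0,0],[-1.5,0.6,-2.6,0,0],[-1.5,0.6,-2.6,0,0]]'
python3 - <<'E'
from h import *
cv2.imwrite("pics/w2.png",np.hstack([cv2.resize(grab_frame("wrist"),(400,300)),cv2.resize(grab_frame("side")[150:300,170:370],(400,300),interpolation=cv2.INTER_CUBIC)]))
E
```

```text
clock: 8.72
position: [0.6042, 0.2003, 0.0827]
tool_rot: [-3.142, -0.0, 0.814]
force: [-5.4, -1.1, 22.8]
grip_width: 0.0003
finger_force: 11.4
clock: 8.98
position: [0.6043, 0.2003, 0.0827]
tool_rot: [3.141, -0.0, 0.813]
force: [-7.3, -1.6, 20.4]
grip_width: 0.0
finger_force: 10.1
clock: 9.6
position: [0.5685, 0.1059, 0.2393]
tool_rot: [3.139, -0.0, 0.808]
force: [0.5, 0.8, -0.1]
grip_width: 0.0
finger_force: 0.0
```

View pics/w2.png

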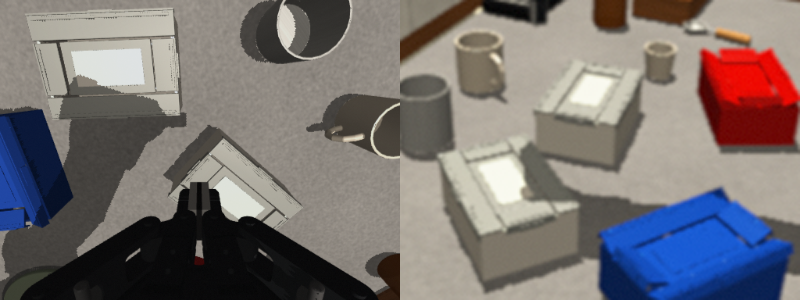

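The near box, at (510,210) in the right half and (105,65) in the left, now has its whole rim level like the shut box. Nothing has moved, and the hand is clear at 0.24 m.

```bash
python3 -c "
from workcell import *
print(bot.job_done())"
```

```text
the job is handed in; nothing more can be done
None
```

I pressed all four rim sections down to firm contact at shut height, and the last pictures show the rim level and nothing visibly moved; the hand is clear and the job is handed in, though the hand-in gave no verdict.

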